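# Draw a connecting rod out of the wash basket and present it over the inspection plate

### The arm

A 6-joint arm with a two-finger parallel gripper is mounted at the origin on the work surface. World frame = base frame: x ahead of the robot, y to its left, z up, the work surface at z = 0. Lengths are in m, angles in degrees, forces in N, time in s.
With the tool pointing down it reaches from about 0.375 to 0.9 m from the base axis. Payload 3.1 kg.
Tool frame: the origin (TCP) lies on the centre line of the jaws, within the pads' length; the fingertips stand 17 mm ahead of it and the grasp point (between the pads) lies 2 mm behind it; z points along the fingers, y is the line along which they close (so a half turn about z gives the same grasp; the last joint's range is limited). The gripper opens to 87 mm and grips with 3 to 60 N. Pads are 19 mm wide; open, the fingers measure 117 mm over their backs; the gripper's body (75 mm by 190 mm) begins 51 mm behind the grasp point.
Start: joints at [53.944, 30.224, 82.088, -0, 67.689, -10.227], TCP at [0.272, 0.563, 0.24] pointing down, gripper open.
Joint ranges: [-176.69, 176.69], [-43.24, 126.21], [12.49, 139.97], [-82, 262], [0, 151.66], [-163.58, 163.58]. Speed limits (degrees/s): [159.86, 159.86, 180, 180, 180, 180].

### API

Orientations are given as a 3x3 rotation matrix whose columns are the frame's x, y, z axes.
In Python, from rig import bot, imaging, finder gives the robot as it stands. The module is installed in compiled form; this text tells all that it offers.
- The arm moves only by the tool play_rows, never from a script. Its argument "motion" is a list that holds one entry, the list of rows, each a list of 6 numbers: the shift along the tool's x, y, z in m, then the turn, a rotation vector about the tool's x, y, z in degrees. In form: [[[dx, dy, dz, wx, wy, wz], ...]]. A call has 1 to 8 rows; each row is the pose to reach, as a shift and turn from the pose commanded when the call began, along the tool's axes at that moment; what a row does not reach only later rows make up. A row lasts 1/12 s, in which the tool goes at most 41.7 mm and 7.16 degrees, less where a joint would pass 70% of its speed; a pose out of reach is approached as far as the arm can. A call with a gripper value outside its range is refused whole. "fingers" is the finger opening in m, from 0 to 0.087, set as the call begins (left out, the last holds). The fingers move at their own pace and stop on an object; the grip force is fixed at half the most. Time passes only in rows, so rows that repeat a pose let the fingers close. It gives the time, the measured TCP pose, the force, the opening and the grip force at its end, in the units of the state.
- bot.read_state(): the state, without advancing time (a new reading comes with each control period).
- imaging.capture(name): name is "scene" or "top" or "wrist"; returns a dict with "frame" (400x640x3 uint8, red, green, blue), "camera_matrix" (3x3 intrinsics, pixels), "k1" (the pictures are not rectified: a ray, as slopes to the right and down, at radius r is drawn at 1 + k1 r^2 times it, then the intrinsics apply), "R" (3x3) and "t" (3): a world point X has camera coordinates R X + t. Camera axes: x right, y down, z forward; pixel columns grow to the right and rows downward; lengths in m; the calibration is good to about 2 mm. A picture is of the moment at which its call begins. There is no depth.
- bot.hand_in(): hands the job in; it is judged then, once.
Trained networks look in the newest picture that a camera, given by its name, has taken for a name from the list of things; names that differ only in an ending like _2 or _b are one class to them, and where a whole thing is asked for, a point or a joint stands for the part that bears it (a point fixed in the world has none). Each returns a list of dicts, best first, with "confidence" (0 to 1); they miss things now and then, are a little off and sometimes report something else, mostly with a low value. They report only what shows in the picture. A call takes as long as a camera call.
- finder.recognise(camera, name): "at" ([x, y, z] in m, in world coordinates, good to about 4 mm: the middle of the surface that is visible of it).
- finder.outline_of(camera, name): "pixels" (400x640 bool, what is visible of it).
The state is a dict: "time_s": time; "joint_positions": joint angles; "qvel": joint speeds; "tau": joint torques, N m; "position": TCP position; "tcp_rot": TCP orientation; "force": force on the tool from outside, world axes, zero at the start; "moment": the same for the moment, N m; "opening": opening from 0.0 (shut) to 1.0 (fully open); "grasp_force": force on a finger pad.
Only numpy, scipy, OpenCV 4.12 (cv2) and the standard library are available. Lean on these libraries where they do the work, as an engineer would, in place of code of your own. Each camera call takes 0.05 s, during which the arm holds its last target. There are 200 camera calls.

### The job

Take the connecting rod out of the wash basket: it is longer than the gap between the two hold-down bars, so slide one end back under a bar, tilt the other end up through the gap and draw the rod out slantwise. Then carry it to the dark inspection plate and finish while still holding it in the gripper, level and flat side down, over the middle of the plate and about a hand's breadth (10 cm) above it, touching neither the plate nor the basket. Do not disturb the ring gauge, the dial indicator, the bore gauge or the brass bush.

Things in the scene. Friction and masses are not known exactly. Their poses are not given: they have to be found in the camera images.
- rod: the connecting rod to take: bare steel, 184 mm long, 20 mm thick, 0.4 to 0.55 kg, lying flat on the floor of the wash basket, roughly along it, both ends under the hold-down bars. Origin: mid-length, at the underside (it spans x = -92 to +92 mm); x axis along it towards the big end, z up out of its flat face
- rod_beam (a point): a good place to grip the rod, across its straight beam: x = +20 mm on the rod, which balances at about x = +11 mm, mid-thickness (10 mm above its underside). The beam is 20 mm wide in y, z = 3 to 17 mm, free to grip from x = -58 to +36 mm
- rod_big_end (a point): tip of the rod's big end (a ring 56 mm across), at x = +92 mm on the rod, mid-thickness
- rod_small_end (a point): tip of the rod's small end (a ring 32 mm across), at x = -92 mm on the rod, mid-thickness
- basket: fixed steel wash basket, inside 280 mm (its x) by 126 mm (its y), low wire walls 6 mm thick. Origin: centre of its underside on the bench, z up, x along its length towards the side where the rod's big end lies. Above the bench: floor top at 5 mm, long walls to 40 mm, end walls to 55 mm. The rod's middle starts within 25 mm of its middle
- opening (a point): centre of the basket's opening between its two flat aluminium hold-down bars, level with their tops, 55 mm above the bench; axes as the basket's. The bars run across the basket (along y), 20 mm wide, 8 mm thick, underside 47 mm above the bench; the opening spans x = -70 to +70 mm: shorter than the rod. Beyond each bar 50 mm are left to the end wall
- plate: fixed dark square inspection plate, 200 x 200 x 30 mm, on the other side of the bench. Origin: centre of its underside on the bench; top at 30 mm
- ring_gauge: thick dark steel ring gauge lying flat between the basket and the plate, 50 mm across, 26 high, bystander; origin at underside centre
- dial: round dial indicator lying face up near the middle of the bench, 48 mm across, 17 high, with a short stem, bystander; origin at underside centre
- bush: small brass bush, 28 mm across, 22 high, standing near a corner of the plate, bystander; origin at underside centre
- bore_gauge: pistol-grip bore gauge standing 250 mm tall in a 72 mm setting ring, at the far edge of the bench, bystander; origin at underside centre

How it is judged:
By the outcome, as a careful person would: the job done as asked, in the order asked, and still so for the second after the job is handed in, while the arm keeps its last pose, push and grip.
It also fails if it takes over 45 s, if anything falls off the work surface, if the arm or the gripper's body presses on something with over 40 N, if the wrist force passes 120 N, or if a joint passes its speed limit or range.

## Working session

There is one attempt and no reset: what is moved stays moved. The work goes in short steps, Python scripts to look and compute and a tool call to move; the robot and the scene stay as the last step left them, time stands still between calls to the robot, and variables do not carry over. Pictures are saved under pics/ and viewed, at most 10 in all, crops included, and the job is handed in when it is done.

Besides the shell and the picture viewer there is one more tool, called after "Request:" by a JSON object that holds its "method" and its "body", one argument or row to a line. play_rows: Moves the arm, as the interface text tells. Its arguments: {"type":"object","properties":{"motion":{"type":"array"},"fingers":{"type":"number"}},"required":["motion"]}

```bash
mkdir -p pics; cat > h.py <<'E'
import numpy as np, cv2
from rig import bot, imaging, finder
np.set_printoptions(precision=4,suppress=True)
def proj(c,X):
    p=np.asarray(X)@np.array(c["R"]).T+np.array(c["t"]); s=p[...,:2]/p[...,2:]
    s=s*(1+c["k1"]*(s**2).sum(-1,keepdims=True)); K=np.array(c["camera_matrix"])
    return s@K[:2,:2].T+K[:2,2]
def ray(c,uv):
    K=np.array(c["camera_matrix"]); d=np.linalg.solve(K[:2,:2],np.asarray(uv,float)-K[:2,2]); s=d.copy()
    for _ in range(20): s=d/(1+c["k1"]*(s@s))
    R=np.array(c["R"]); return -R.T@np.array(c["t"]), R.T@np.array([s[0],s[1],1])
def onz(c,uv,z):
    o,d=ray(c,uv); return o+d*(z-o[2])/d[2]
def tri(cs,uvs):
    A=0;b=0
    for c,u in zip(cs,uvs):
        o,d=ray(c,u); d/=np.linalg.norm(d); P=np.eye(3)-np.outer(d,d); A=A+P;b=b+P@o
    return np.linalg.solve(A,b)
def snap(n,f):
    c=imaging.capture(n); cv2.imwrite("pics/"+f,c["frame"][:,:,::-1]); return c
E
python3 - <<'E'
from h import *
C={}
for n in("scene","top","wrist"):
    c=C[n]=snap(n,n+"0.png")
    print(n,"cam",-np.array(c["R"]).T@c["t"])
    for k in("rod","rod_beam","rod_big_end","rod_small_end","basket","opening","plate","ring_gauge","dial","bush","bore_gauge"):
        r=finder.recognise(n,k)[:1]
        if r: print(k,np.array(r[0]["at"]),round(r[0]["confidence"],2))
a=np.hstack([cv2.imread("pics/top0.png"),cv2.imread("pics/scene0.png")])
print(bot.read_state())
E
```

```text
scene cam [1.3152 0.0351 0.9388]
rod [ 0.5954 -0.2878  0.0198] 0.8
rod_beam [ 0.5906 -0.2868  0.0198] 0.74
rod_big_end [ 0.5895 -0.287   0.0219] 0.8
basket [ 0.5822 -0.2792  0.0058] 0.69
opening [ 0.5833 -0.2812  0.0011] 0.7
ring_gauge [0.4751 0.0025 0.0244] 0.78
dial [ 0.6827 -0.0095  0.015 ] 0.8
bush [0.6478 0.1388 0.05  ] 0.46
bore_gauge [0.7792 0.0303 0.1433] 0.82
top cam [0.4607 0.0071 0.9032]
rod [ 0.5861 -0.2831  0.023 ] 0.62
rod_beam [ 0.5867 -0.2815  0.0164] 0.94
rod_big_end [0.6396 0.1437 0.0508] 0.61
rod_small_end [ 0.5872 -0.2792  0.0232] 0.82
basket [ 0.5736 -0.2911  0.0005] 0.9
opening [ 0.5862 -0.2823  0.0238] 0.73
plate [0.5818 0.2293 0.0324] 0.91
ring_gauge [0.4629 0.0087 0.025 ] 0.6
dial [ 0.6814 -0.0072  0.0208] 0.87
bush [ 0.5897 -0.2823  0.0205] 0.59
bore_gauge [0.7575 0.0342 0.1524] 0.86
wrist cam [0.2075 0.594  0.3854]
{'time_s': 1.8, 'joint_positions': array([ 53.9425,  30.2217,  82.0876,   0.0006,  67.6889, -10.2295]), 'qvel': array([-0.0792,  0.0069, -0.0414,  0.0412,  0.005 , -0.0573]), 'tau': array([  0.001 , -44.0001, -17.6983,   0.0634,   0.0506,  -0.    ]), 'position': array([0.2723, 0.5626, 0.2396]), 'tcp_rot': array([[-0.9001,  0.4357,  0.    ],
       [ 0.4357,  0.9001,  0.    ],
       [ 0.    ,  0.    , -1.    ]]), 'force': array([-0.6629, -0.1571, -0.397 ]), 'moment': array([-0.0362, -0.0534,  0.0006]), 'grasp_force': 0.0, 'opening': 0.9993810576712284}
```

View pics/top0.png

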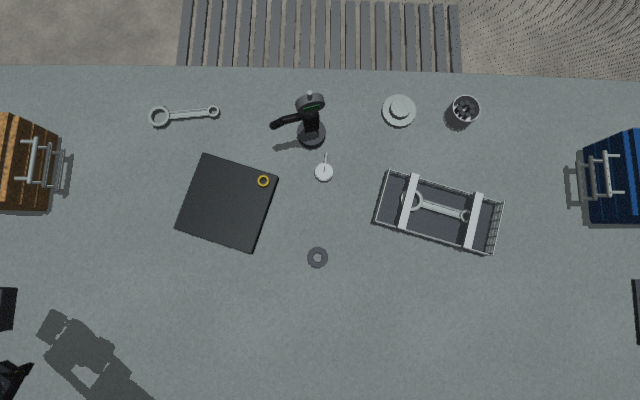

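View pics/scene0.png

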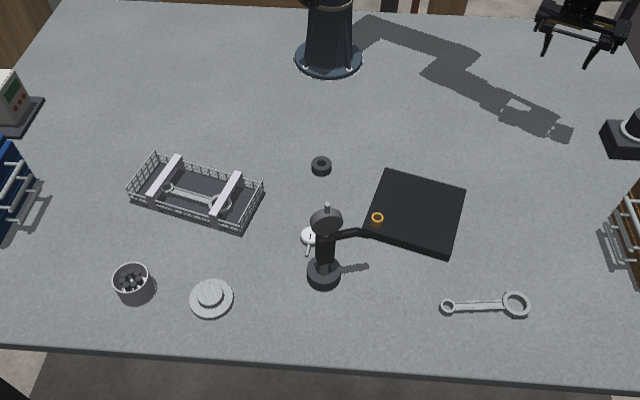

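Top: basket centre near (439,212), big end to the left under the left bar (412,201), small end at (468,215); bush sits on the plate's corner (263,181). Scene: the basket is at (195,192), with a decoy rod at (485,304).

```bash
python3 - <<'E'
from h import *
t=cv2.imread("pics/top0.png")[165:262,365:515]; s=cv2.imread("pics/scene0.png")[145:240,120:270]
a=cv2.resize(t,None,fx=5,fy=5,interpolation=cv2.INTER_CUBIC)
cv2.imwrite("pics/z1.png",a)
c=imaging.capture("top");d=imaging.capture("scene")
m=None
for n,cc in(("top",c),("scene",d)):
  for k in("rod","rod_beam","basket","plate"):
    r=finder.outline_of(n,k)
    if r:
        p=np.array(r[0]["pixels"]).astype(np.uint8); v,u=np.nonzero(p)
        print(n,k,r[0]["confidence"],p.sum(),u.min(),u.max(),v.min(),v.max(),cv2.minAreaRect(np.c_[u,v].astype(np.float32)))
        if k=="rod_beam": w,V=np.linalg.eigh(np.cov(u,v)); print(u.mean(),v.mean(),V[:,1])
        if k=="plate": 
            q=cv2.boxPoints(cv2.minAreaRect(np.c_[u,v].astype(np.float32))); print(np.array([onz(cc,x,.03) for x in q]))
# top pic: predicted camera scale
print([onz(c,u,.055) for u in((413,174),(404,226),(477,193),(470,246),(439,212))])
E
```

```text
top rod 0.68 654 399 469 191 223 ((433.8948974609375, 205.4969940185547), (72.2097396850586, 22.20100975036621), 11.944175720214844)
top rod_beam 0.77 525 400 468 192 223 ((433.81170654296875, 207.40658569335938), (70.57405853271484, 17.296253204345703), 21.194053649902344)
438.4685714285714 208.1752380952381 [-0.9458 -0.3247]
top basket 0.92 6496 372 502 169 255 ((438.7496337890625, 211.78115844726562), (126.89895629882812, 60.601932525634766), 15.859366416931152)
top plate 0.59 6698 174 278 153 254 ((226.30540466308594, 202.14480590820312), (83.81503295898438, 83.88230895996094), 19.653825759887695)
[[0.525  0.3527 0.03  ]
 [0.7225 0.3001 0.03  ]
 [0.6555 0.1009 0.03  ]
 [0.4633 0.1598 0.03  ]]
scene rod_beam 0.95 704 161 232 182 215 ((196.55638122558594, 198.80438232421875), (74.31556701660156, 18.143226623535156), 16.07357406616211)
194.51136363636363 197.0411931818182 [-0.9504 -0.3109]
scene basket 0.94 6253 127 264 150 235 ((195.18923950195312, 189.96815490722656), (132.88967895507812, 63.58251190185547), 17.795989990234375)
scene plate 0.58 6209 363 465 167 260 ((414.4357604980469, 212.38072204589844), (92.43022918701172, 74.42308807373047), 16.69924545288086)
[[0.6761 0.1042 0.03  ]
 [0.4578 0.1544 0.03  ]
 [0.527  0.3618 0.03  ]
 [0.7298 0.2917 0.03  ]]
[array([ 0.6646, -0.2197,  0.055 ]), array([ 0.5394, -0.1958,  0.055 ]), array([ 0.622 , -0.3737,  0.055 ]), array([ 0.4957, -0.3507,  0.055 ]), array([ 0.5742, -0.2797,  0.055 ])]
```

View pics/z1.png

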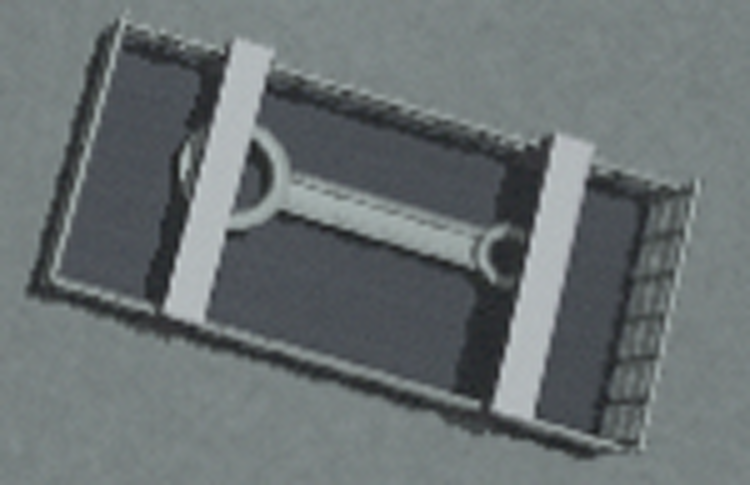

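Zoomed top: left bar corners (230,40),(274,48),(163,312),(206,322); right bar (552,136),(594,146),(494,410),(536,418); the beam runs (290,190)–(478,245), with the big end protruding past the left bar at (180,170).

```bash
cat >> h.py <<'E'
from scipy.optimize import least_squares
from scipy.spatial.transform import Rotation as Ro
def T2(p): c,s=np.cos(p[2]),np.sin(p[2]); return np.array([[c,-s],[s,c]])
def fitpose(c,uv,loc,z,p0):
    uv=np.array(uv,float); loc=np.array(loc,float)
    f=lambda p:(proj(c,np.c_[loc@T2(p).T+p[:2],np.full(len(loc),z)])-uv).ravel()
    r=least_squares(f,p0,loss="soft_l1"); return r.x,r.fun.reshape(-1,2)
def delta(pt,Rt,s=None):
    s=s or bot.read_state(); R=np.array(s["tcp_rot"])
    return R.T@(np.array(pt)-s["position"]), Ro.from_matrix(R.T@Rt).as_rotvec(degrees=True)
def down(yaw): # tool down, tool y along heading yaw
    y=np.array([np.cos(yaw),np.sin(yaw),0]); z=np.array([0,0,-1.]); return np.c_[np.cross(y,z),y,z]
E
python3 - <<'E'
from h import *
c=imaging.capture("top"); F=lambda L:[(364.6+x/5,164.6+y/5) for x,y in L]
uv=F([(230,40),(274,48),(163,312),(206,322),(552,136),(594,146),(494,410),(536,418)])
loc=[(.09,-.066),(.07,-.066),(.09,.066),(.07,.066),(-.07,-.066),(-.09,-.066),(-.07,.066),(-.09,.066)]
# basket x -> world +y ; heading ~ +105deg ; sign of y from handedness: basket y = -world x side
p,r=fitpose(c,uv,loc,.055,[.575,-.28,np.radians(100)]); print("basket",p[:2],np.degrees(p[2]),r.round(2).tolist())
B=T2(p)
P=[onz(c,u,z)[:2] for u,z in zip(F([(290,190),(478,245),(180,170),(475,253)]),(.022,.022,.025,.025))]
for q in P: print(q,(q-p[:2])@B)
d=P[0]-P[1]; print("rod yaw",np.degrees(np.arctan2(d[1],d[0])))
h=np.arctan2(d[1],d[0])
for k in(0,180): print(delta([.575,-.28,.3],down(h+np.pi/2+np.radians(k))))
w=imaging.capture("wrist"); s=bot.read_state(); R=s["tcp_rot"]
print("cam in tool",R.T@(-np.array(w["R"]).T@w["t"]-s["position"]), (R.T@np.array(w["R"]).T), np.array(w["camera_matrix"])[0,0])
E
```

```text
basket [ 0.5788 -0.2846] 74.97882833609934 [[0.35, 0.84], [-0.41, 1.56], [0.31, -0.69], [-0.04, -0.3], [0.17, 0.2], [-0.23, 0.52], [0.01, -1.2], [-0.18, -0.42]]
[ 0.601  -0.2508] [ 0.0384 -0.0127]
[ 0.5758 -0.3436] [-0.0578 -0.0124]
[ 0.6092 -0.1957] [ 0.0937 -0.0063]
[ 0.5714 -0.3408] [-0.0562 -0.0075]
rod yaw 74.80716342206134
(array([-0.6396, -0.6265, -0.0605]), array([   0.0004,   -0.0006, -100.6377]))
(array([-0.6396, -0.6265, -0.0605]), array([-0.0006, -0.0003, 79.3623]))
cam in tool [ 0.072   0.0001 -0.1459] [[-0.0007 -0.964  -0.266 ]
 [ 1.     -0.0007 -0.0001]
 [-0.0001 -0.266   0.964 ]] 318.7117912742803
```

Request:
{"method": "play_rows", "body": {
  "motion": [
    [[-0.652, -0.606, 0, 0, 0, 79.3], [-0.652, -0.606, 0, 0, 0, 79.3], [-0.652, -0.606, 0, 0, 0, 79.3], [-0.652, -0.606, 0, 0, 0, 79.3], [-0.652, -0.606, 0, 0, 0, 79.3], [-0.652, -0.606, 0, 0, 0, 79.3], [-0.652, -0.606, 0, 0, 0, 79.3], [-0.652, -0.606, 0, 0, 0, 79.3]]
  ],
  "fingers": 0.05
}}

```text
time_s: 3.07
position: [0.3936, 0.2502, 0.2399]
tcp_rot: [[-0.114, 0.993, 0.001], [0.993, 0.114, 0.0], [0.0, 0.001, -1.0]]
force: [1.7, -0.3, 0.7]
opening: 0.589
grasp_force: 0.0
```

```bash
python3 - <<'E'
from h import *
print(delta([.595,-.267,.24],down(np.radians(74.9-90))), bot.read_state()["position"])
E
```

```text
(array([-0.5368,  0.1412, -0.0001]), array([ 0.0447, -0.0178, 21.6472])) [0.3936 0.2502 0.2399]
```

Request:
{"method": "play_rows", "body": {
  "motion": [
    [[-0.537, 0.141, 0, 0, 0, 21.6], [-0.537, 0.141, 0, 0, 0, 21.6], [-0.537, 0.141, 0, 0, 0, 21.6], [-0.537, 0.141, 0, 0, 0, 21.6], [-0.537, 0.141, 0, 0, 0, 21.6], [-0.537, 0.141, 0, 0, 0, 21.6], [-0.537, 0.141, 0, 0, 0, 21.6], [-0.537, 0.141, 0, 0, 0, 21.6]]
  ]
}}

```text
time_s: 3.73
position: [0.5163, -0.0602, 0.2398]
tcp_rot: [[0.255, 0.967, 0.001], [0.967, -0.255, -0.0], [0.0, 0.001, -1.0]]
force: [0.7, 1.0, 0.7]
opening: 0.574
grasp_force: 0.0
```

```bash
python3 - <<'E'
from h import *
print(delta([.595,-.267,.24],down(np.radians(74.9-90))), bot.read_state()["position"])
E
```

```text
(array([-0.1799,  0.1288, -0.0001]), array([ 0.0332, -0.0068,  0.3424])) [ 0.5163 -0.0602  0.2398]
```

Request:
{"method": "play_rows", "body": {
  "motion": [
    [[-0.18, 0.129, 0, 0, 0, 0.3], [-0.18, 0.129, 0, 0, 0, 0.3], [-0.18, 0.129, 0, 0, 0, 0.3], [-0.18, 0.129, 0, 0, 0, 0.3], [-0.18, 0.129, 0, 0, 0, 0.3], [-0.18, 0.129, 0, 0, 0, 0.3], [-0.18, 0.129, 0, 0, 0, 0.3]]
  ]
}}

```text
time_s: 4.32
position: [0.5959, -0.2693, 0.2392]
tcp_rot: [[0.263, 0.965, 0.002], [0.965, -0.263, -0.002], [-0.002, 0.002, -1.0]]
force: [0.8, 1.3, -0.1]
opening: 0.578
grasp_force: 0.0
```

```bash
python3 - <<'E'
from h import *
c=snap("wrist","w1.png"); s=bot.read_state(); print(s["position"],s["joint_positions"])
for k in("rod","rod_beam","basket","opening"):
    r=finder.outline_of("wrist",k)
    if r: p=np.array(r[0]["pixels"]); v,u=np.nonzero(p); print(k,r[0]["confidence"],p.sum(),u.min(),u.max(),v.min(),v.max())
    r=finder.recognise("wrist",k)
    if r: print(r[0])
E
```

```text
[ 0.5947 -0.2663  0.2389] [-33.9385  32.3776  78.0054   0.0211  69.6575 -18.7762]
rod 0.72 2397 297 346 114 262
{'at': [0.5885, -0.2829, 0.0207], 'confidence': 0.61}
rod_beam 0.71 2392 297 346 114 262
{'at': [0.5886, -0.2847, 0.0259], 'confidence': 0.86}
basket 0.93 24429 239 379 59 320
{'at': [0.5915, -0.2358, 0.007], 'confidence': 0.63}
opening 0.82 23838 241 379 59 321
{'at': [0.5833, -0.2318, 0.0043], 'confidence': 0.75}
```

View pics/w1.png

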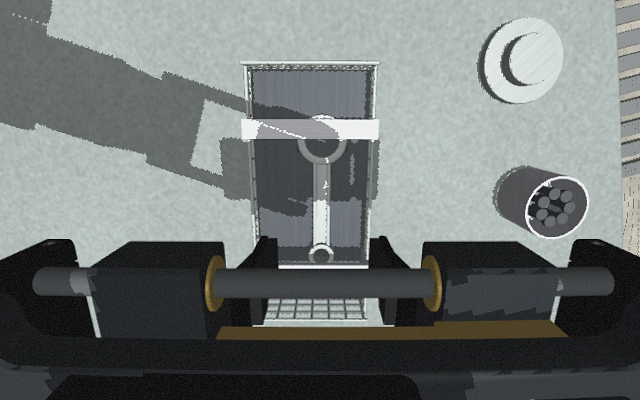

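Wrist view: front bar corners (242,119),(379,119),(242,139),(379,139); beam axis at u≈321 from neck v≈163 to v≈245; the rod is parallel to the tool's x.

```bash
python3 - <<'E'
from h import *
c=imaging.capture("top"); w=imaging.capture("wrist"); F=lambda x,y:(364.6+x/5,164.6+y/5)
W=[(242,119),(379,119),(242,139),(379,139),]; Tp=[(163,312),(230,40),(206,322),(274,48)]
for a,b in zip(W,Tp): print("bar tri",tri([w,c],[a,F(*b)]))
for a,b in [((321,163),(290,190)),((321,245),(478,245))]: print("beam tri",tri([w,c],[a,F(*b)]))
p,r=fitpose(w,W,[(.09,.066),(.09,-.066),(.07,.066),(.07,-.066)],.055,[.578,-.284,1.3]); print("basket",p,np.degrees(p[2]),r.round(1).tolist())
r=finder.outline_of("wrist","rod_beam"); m=np.array(r[0]["pixels"])
L=[]
for v in range(172,236,8):
    u=np.nonzero(m[v])[0]; L.append((u.mean(),v,len(u)))
print(np.array(L)); X=np.array([onz(w,l[:2],.022) for l in L]); d=X[0]-X[-1]; print("rod yaw",np.degrees(np.arctan2(d[1],d[0])),X[:,:2].tolist())
print([ (x[:2]-p[:2])@T2(p) for x in X])
s=bot.read_state(); print([s["tcp_rot"].T@(x-s["position"]) for x in X[[0,-1]]])
E
```

```text
bar tri [ 0.5368 -0.1759  0.0664]
bar tri [ 0.6647 -0.2092  0.0721]
bar tri [ 0.5321 -0.1943  0.0718]
bar tri [ 0.6587 -0.2265  0.0836]
beam tri [ 0.5985 -0.2406  0.0488]
beam tri [ 0.5742 -0.3367  0.0335]
basket [ 0.5785 -0.2786  1.3083] 74.95828320096282 [[2.9, -0.1], [-2.9, -0.1], [4.1, 0.0], [-3.7, 0.1]]
[[323.  172.   17. ]
 [323.  180.   17. ]
 [323.  188.   15. ]
 [323.5 196.   16. ]
 [323.  204.   15. ]
 [322.5 212.   16. ]
 [322.5 220.   16. ]
 [322.5 228.   16. ]]
rod yaw 74.50030812038528 [[0.5986704367595622, -0.2524323921703187], [0.5962503070203884, -0.2614691946877453], [0.5937982102998969, -0.27062537343629783], [0.5918804826593059, -0.280056587998537], [0.5887941115163403, -0.28931081296128747], [0.5856647881916487, -0.2986938210028451], [0.583070460141127, -0.30836483541667237], [0.5804387403448349, -0.3181751384986417]]
[array([ 0.0305, -0.0127]), array([ 0.0211, -0.0127]), array([ 0.0116, -0.0127]), array([ 0.002 , -0.0133]), array([-0.0077, -0.0127]), array([-0.0176, -0.0121]), array([-0.0276, -0.0121]), array([-0.0377, -0.0121])]
[array([0.0125, 0.0006, 0.2178]), array([-0.0557, -0.0001,  0.2178])]
```

```bash
python3 - <<'E'
from h import *
c=imaging.capture("top"); w=snap("wrist","w2.png"); F=lambda x,y:(364.6+x/5,164.6+y/5)
import pickle; pickle.dump(w,open("w2.pkl","wb"))
cv2.imwrite("pics/z2.png",cv2.resize(w["frame"][100:270,230:390,::-1],None,fx=3.5,fy=3.5,interpolation=cv2.INTER_CUBIC))
uv=[F(*q) for q in [(230,40),(274,48),(163,312),(206,322),(552,136),(594,146),(494,410),(536,418)]]
loc=np.array([(.09,-.069),(.07,-.069),(.09,.069),(.07,.069),(-.07,-.069),(-.09,-.069),(-.07,.069),(-.09,.069)])
p,r=fitpose(c,uv,loc,.055,[.575,-.28,1.3]); print("top",p[:2],np.degrees(p[2]),r.round(1).tolist())
print(proj(w,np.c_[loc@T2(p).T+p[:2],np.full(8,.055)]).round(1).tolist())
E
```

```text
top [ 0.5791 -0.2847] 74.88677402898352 [[0.7, -0.5], [-0.0, 0.2], [0.0, 0.3], [-0.4, 0.7], [0.5, -1.1], [0.1, -0.7], [-0.3, -0.1], [-0.5, 0.7]]
[[380.8, 124.2], [379.9, 144.2], [244.1, 124.1], [245.3, 144.1], [373.9, 268.7], [373.1, 284.4], [253.1, 268.5], [254.1, 284.2]]
```

View pics/z2.png

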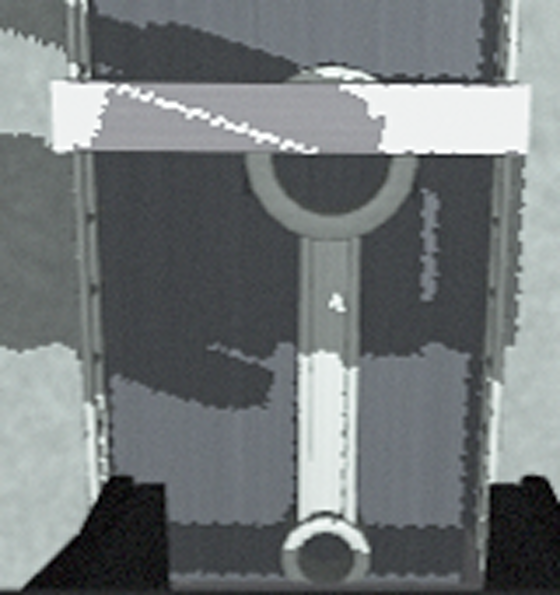

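Bar corners at (244.9,123.4)–(381.2,143.4) match the prediction from the top view to under 1 px (height 55 mm confirmed); beam axis u≈324, neck v≈167.7, big tip v≈118.9.

```bash
python3 - <<'E'
from h import *
import pickle; w=pickle.load(open("w2.pkl","rb")); c=imaging.capture("top"); F=lambda x,y:(364.6+x/5,164.6+y/5); G=lambda x,y:(229.6+x/3.5,99.6+y/3.5)
p=np.array([.5791,-.2847,np.radians(74.9)])
for n,q,z in(("neck36",(329,238),.025),("tip92",(332,66),.025),("small-60",(326,514),.025),("beam",(330,300),.022),("beam",(328,480),.022)):
    X=onz(w,G(*q),z); print(n,X[:2],(X[:2]-p[:2])@T2(p))
for a,b in(((52,82),(163,312)),((529,82),(230,40)),((52,152),(206,322)),((529,152),(274,48)),((329,238),(290,190)),((326,514),(478,245))): print(tri([w,c],[G(*a),F(*b)]))
# grip target: rod x=20
for tgt in([.5955,-.2655,.026],): print(delta(tgt,down(np.radians(74.9-90))))
E
```

```text
neck36 [ 0.6008 -0.2479] [ 0.0412 -0.0114]
tip92 [ 0.6157 -0.1958] [ 0.0953 -0.0122]
small-60 [ 0.5748 -0.3408] [-0.0553 -0.0105]
beam [ 0.5957 -0.2684] [ 0.02   -0.0118]
beam [ 0.5785 -0.3299] [-0.0438 -0.0112]
[ 0.5367 -0.1792  0.0566]
[ 0.6697 -0.2152  0.0497]
[ 0.532  -0.198   0.0624]
[ 0.664  -0.2339  0.0589]
[ 0.6004 -0.2481  0.0287]
[ 0.5751 -0.3408  0.0271]
(array([-0.0005,  0.0008,  0.2136]), array([0.0012, 0.0034, 0.0845]))
```

Request:
{"method": "play_rows", "body": {
  "motion": [
    [[0.001, 0.001, 0.035, 0, 0, 0], [0.001, 0.001, 0.07, 0, 0, 0], [0.001, 0.001, 0.105, 0, 0, 0], [0.001, 0.001, 0.14, 0, 0, 0], [0.001, 0.001, 0.17, 0, 0, 0], [0.001, 0.001, 0.192, 0, 0, 0], [0.001, 0.001, 0.207, 0, 0, 0], [0.001, 0.001, 0.213, 0, 0, 0]]
  ]
}}

```text
time_s: 5.73
position: [0.5944, -0.2633, 0.0234]
tcp_rot: [[0.259, 0.966, -0.004], [0.966, -0.259, 0.003], [0.002, -0.005, -1.0]]
force: [0.0, -0.1, 0.2]
opening: 0.576
grasp_force: 0.0
```

Request:
{"method": "play_rows", "body": {
  "motion": [
    [[0, 0, 0, 0, 0, 0], [0, 0, 0, 0, 0, 0], [0, 0, 0, 0, 0, 0], [0, 0, 0, 0, 0, 0], [0, 0, 0, 0, 0, 0], [0, 0, 0, 0, 0, 0], [0, 0, 0, 0, 0, 0], [0, 0, 0, 0, 0, 0]]
  ],
  "fingers": 0.0
}}

```text
time_s: 6.4
position: [0.5961, -0.2644, 0.0278]
tcp_rot: [[0.26, 0.966, 0.001], [0.966, -0.26, -0.0], [-0.0, 0.001, -1.0]]
force: [-1.8, 0.8, 5.6]
opening: 0.227
grasp_force: 30.0
```

Request:
{"method": "play_rows", "body": {
  "motion": [
    [[0, 0, -0.002, 0, 0, 0], [-0.004, 0, -0.003, 0, 0, 0], [-0.01, 0, -0.003, 0, 0, 0], [-0.017, 0, -0.003, 0, 0, 0], [-0.024, 0, -0.003, 0, 0, 0], [-0.031, 0, -0.003, 0, 0, 0], [-0.036, 0, -0.003, 0, 0, 0], [-0.038, 0, -0.003, 0, 0, 0]]
  ]
}}

```text
time_s: 7.07
position: [0.5859, -0.3024, 0.0294]
tcp_rot: [[0.26, 0.965, 0.0], [0.965, -0.26, -0.0], [-0.0, 0.0, -1.0]]
force: [0.3, -0.2, -4.8]
opening: 0.226
grasp_force: 30.0
```

```bash
python3 - <<'E'
from h import *
s=bot.read_state(); print(s)
p=np.array([.5791,-.2847,np.radians(74.9)]); print((s["position"][:2]-p[:2])@T2(p))
w=snap("wrist","w3.png"); t=snap("top","t3.png")
a=cv2.resize(w["frame"][80:270,230:400,::-1],None,fx=3,fy=3); b=cv2.resize(cv2.imread("pics/scene0.png")[:1,:1],(1,570))
sc=snap("scene","s3.png"); b=cv2.resize(sc["frame"][130:240,120:270,::-1],(510,374)); b=cv2.resize(b,(280,205))
cv2.imwrite("pics/z3.png",np.hstack([a,cv2.copyMakeBorder(b,0,570-205,0,0,cv2.BORDER_CONSTANT)]))
E
```

```text
{'time_s': 7.0667, 'joint_positions': array([-36.9895,  48.1457,  84.3336,  -0.0171,  47.4971, -21.8785]), 'qvel': array([-1.0483,  0.0188, -0.4449,  0.565 ,  0.739 , -1.4602]), 'tau': array([  0.2027, -53.3002, -12.4643,   0.0118,   0.0816,  -0.0065]), 'position': array([ 0.5859, -0.3024,  0.0294]), 'tcp_rot': array([[ 0.2605,  0.9655,  0.0002],
       [ 0.9655, -0.2605, -0.0004],
       [-0.0004,  0.0003, -1.    ]]), 'force': array([ 0.263 , -0.172 , -4.8215]), 'moment': array([ 0.0008,  0.0487, -0.007 ]), 'grasp_force': 29.95385080575943, 'opening': 0.2262773572016536}
[-0.0154 -0.0112]
```

View pics/z3.png

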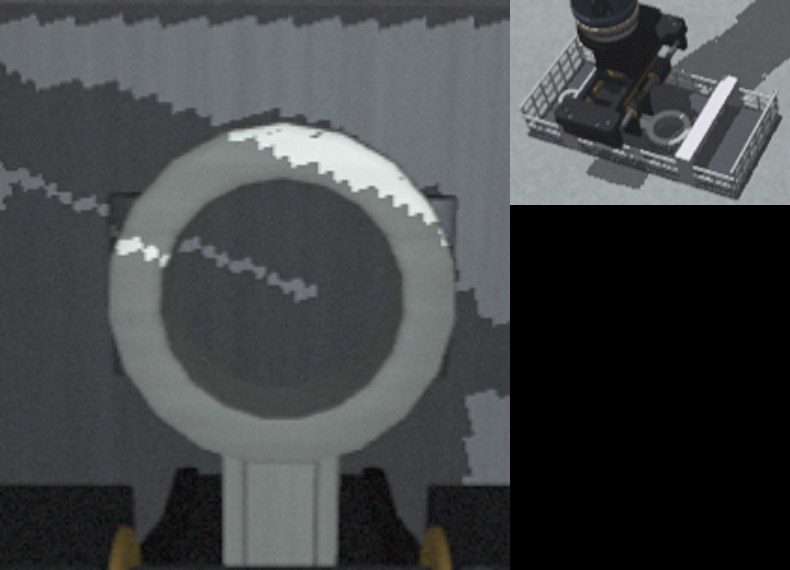

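The rod followed: its whole big-end ring is in the gap, clear of the bar, and the wrist carries its 4.8 N weight. Tilting now.

Request:
{"method": "play_rows", "body": {
  "motion": [
    [[-0.001, 0, -0.0035, 0, 1.75, 0], [-0.0016, 0, -0.007, 0, 3.5, 0], [-0.0026, 0, -0.01, 0, 5.25, 0], [-0.0036, 0, -0.0135, 0, 7, 0], [-0.0048, 0, -0.017, 0, 8.75, 0], [-0.006, 0, -0.02, 0, 10.5, 0], [-0.0074, 0, -0.023, 0, 12.25, 0], [-0.0088, 0, -0.0265, 0, 14, 0]]
  ]
}}

```text
time_s: 7.88
position: [0.584, -0.309, 0.0562]
tcp_rot: [[0.25, 0.966, 0.063], [0.937, -0.258, 0.235], [0.243, 0.0, -0.97]]
force: [0.1, 0.2, -4.6]
opening: 0.227
grasp_force: 30.0
```

```bash
python3 - <<'E'
from h import *
w=snap("wrist","w4.png"); s=bot.read_state(); p=np.array([.5791,-.2847,np.radians(74.9)]); print(s["position"],(s["position"][:2]-p[:2])@T2(p),s["force"],s["moment"],np.degrees(np.arcsin(s["tcp_rot"][2,0])))
a=cv2.resize(w["frame"][60:270,230:400,::-1],None,fx=2.5,fy=2.5)
sc=snap("scene","s4.png"); b=cv2.resize(sc["frame"][130:240,150:260,::-1],(525,525))[:, :370]
cv2.imwrite("pics/z4.png",np.hstack([a,b]))
E
```

```text
[ 0.584  -0.3109  0.0566] [-0.024  -0.0116] [ 1.1289 -0.954  -4.9131] [-0.4872  0.1104 -0.0461] 14.032843946876566
```

View pics/z4.png

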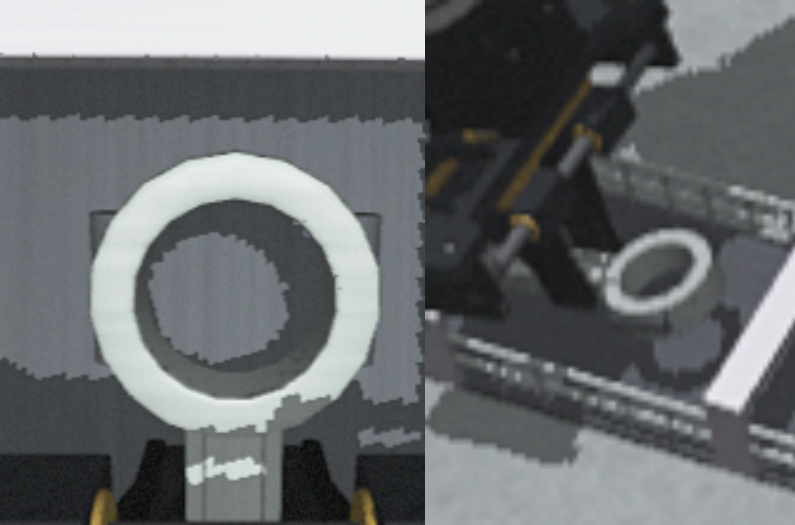

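The ring sits in the jaws exactly as before, so the rod tilts rigidly with the tool and its big end is rising in the gap. Now tilt further and draw out.

Request:
{"method": "play_rows", "body": {
  "motion": [
    [[0.0044, 0, -0.0019, 0, 1.5, 0], [0.0088, 0, -0.0038, 0, 3, 0], [0.013, 0, -0.0056, 0, 4.5, 0], [0.0175, 0, -0.0075, 0, 6, 0], [0.0275, 0, -0.0085, 0, 6, 0], [0.0425, 0, -0.01, 0, 6, 0], [0.0575, 0, -0.0117, 0, 6, 0], [0.072, 0, -0.0133, 0, 6, 0]]
  ]
}}

```text
time_s: 8.65
position: [0.6014, -0.2426, 0.087]
tcp_rot: [[0.243, 0.966, 0.088], [0.907, -0.258, 0.331], [0.343, -0.001, -0.939]]
force: [-0.7, 0.5, -3.6]
opening: 0.224
grasp_force: 30.0
```

```bash
python3 - <<'E'
from h import *
s=bot.read_state(); p=np.array([.5791,-.2847,np.radians(74.9)]); print(s["position"],(s["position"][:2]-p[:2])@T2(p),s["force"],s["moment"],np.degrees(np.arcsin(s["tcp_rot"][2,0])))
w=snap("wrist","w5.png");a=cv2.resize(w["frame"][60:270,230:400,::-1],None,fx=2.5,fy=2.5)
sc=snap("scene","s5.png"); b=cv2.resize(sc["frame"][120:240,130:280,::-1],(375,300)); b=cv2.copyMakeBorder(b,0,225,0,0,cv2.BORDER_CONSTANT)
cv2.imwrite("pics/z5.png",np.hstack([a,b]))
E
```

```text
[ 0.6014 -0.2426  0.087 ] [ 0.0465 -0.0106] [-0.6659  0.4752 -3.5871] [-0.508   0.2133  0.0325] 20.044074840911225
```

View pics/z5.png

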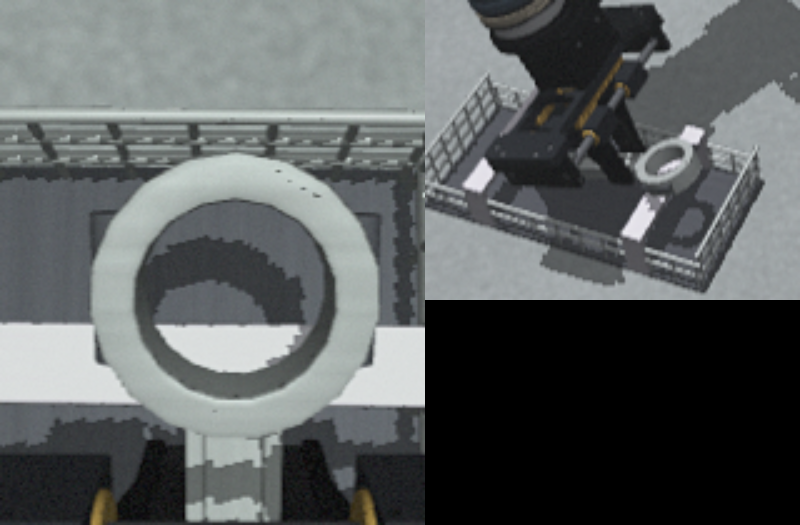

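Rod is drawn out over the front bar, still rigid in the jaws. Draw the rest out, lift, level.

Request:
{"method": "play_rows", "body": {
  "motion": [
    [[0.015, 0, 0, 0, 0, 0], [0.03, 0, 0, 0, 0, 0], [0.04, 0, -0.028, 0, 0, 0], [0.05, 0, -0.056, 0, -3, 0], [0.06, 0, -0.085, 0, -9, 0], [0.07, 0, -0.113, 0, -15, 0], [0.08, 0, -0.141, 0, -20, 0], [0.08, 0, -0.141, 0, -20, 0]]
  ]
}}

```text
time_s: 9.42
position: [0.6124, -0.2159, 0.2546]
tcp_rot: [[0.255, 0.967, 0.013], [0.967, -0.255, -0.007], [-0.003, 0.014, -1.0]]
force: [1.4, -0.1, -3.0]
opening: 0.226
grasp_force: 30.0
```

```bash
python3 - <<'E'
from h import *
s=bot.read_state(); print(s["position"],s["force"],s["moment"],s["tcp_rot"])
for n in("top","scene"):
    c=imaging.capture(n); r=finder.outline_of(n,"plate")
    v,u=np.nonzero(np.array(r[0]["pixels"])); pl=np.c_[u,v].astype(np.float32)
    if n=="top":
        h=cv2.boxPoints(cv2.minAreaRect(pl)); q=np.array([onz(c,x,.03) for x in h]); print(q,q.mean(0))
# top corners read from the picture
q=np.array([onz(c0,x,.03) for c0 in [imaging.capture("top")] for x in((204,153),(278,178),(252,253),(174,228))]); print(q,q.mean(0),[np.linalg.norm(q[i]-q[i-1]) for i in range(4)])
m=q.mean(0); print(delta([m[0],m[1],.16],down(np.radians(74.9-90))))
E
```

```text
[ 0.6124 -0.2159  0.2546] [ 1.4046 -0.066  -2.9908] [-0.1262 -0.0507  0.042 ] [[ 0.255   0.9668  0.0128]
 [ 0.9669 -0.255  -0.0065]
 [-0.003   0.014  -0.9999]]
[[0.5238 0.3545 0.03  ]
 [0.722  0.3036 0.03  ]
 [0.6559 0.1017 0.03  ]
 [0.463  0.159  0.03  ]] [0.5912 0.2297 0.03  ]
[[0.7113 0.2915 0.03  ]
 [0.6522 0.1054 0.03  ]
 [0.4697 0.1593 0.03  ]
 [0.524  0.3495 0.03  ]] [0.5893 0.2264 0.03  ] [np.float64(0.1960087756590344), np.float64(0.1952661076925447), np.float64(0.19032173396402485), np.float64(0.1978077677501001)]
(array([ 0.4249, -0.1318,  0.0853]), array([-0.3176, -0.1447,  0.0182]))
```

Request:
{"method": "play_rows", "body": {
  "motion": [
    [[0.01, -0.01, -0.03, 0, 0, 0], [0.03, -0.025, -0.06, 0, 0, 0], [0.055, -0.045, -0.075, 0, 0, 0], [0.085, -0.065, -0.08, 0, 0, 0], [0.115, -0.085, -0.08, 0, 0, 0], [0.15, -0.105, -0.08, 0, 0, 0], [0.185, -0.125, -0.08, 0, 0, 0], [0.22, -0.14, -0.08, 0, 0, 0]]
  ]
}}

```text
time_s: 10.33
position: [0.5273, 0.0308, 0.3239]
tcp_rot: [[0.262, 0.965, -0.006], [0.965, -0.262, 0.002], [0.0, -0.007, -1.0]]
force: [0.5, -0.2, -5.1]
opening: 0.226
grasp_force: 30.0
```

```bash
python3 - <<'E'
from h import *
print(bot.read_state()["position"],delta([.595,.247,.153],down(np.radians(74.9-90))))
E
```

```text
[0.5273 0.0308 0.3239] (array([0.2264, 0.0098, 0.1709]), array([-0.383 , -0.0251, -0.0881]))
```

Request:
{"method": "play_rows", "body": {
  "motion": [
    [[0.03, 0.001, 0, 0, 0, 0], [0.065, 0.003, 0, 0, 0, 0], [0.1, 0.004, 0.005, 0, 0, 0], [0.135, 0.006, 0.01, 0, 0, 0], [0.17, 0.007, 0.02, 0, 0, 0], [0.2, 0.009, 0.035, 0, 0, 0], [0.22, 0.01, 0.055, 0, 0, 0], [0.226, 0.01, 0.08, 0, 0, 0]]
  ]
}}

```text
time_s: 11.0
position: [0.5995, 0.2482, 0.2439]
tcp_rot: [[0.258, 0.966, 0.0], [0.966, -0.258, 0.003], [0.003, -0.001, -1.0]]
force: [0.3, 0.9, -5.5]
opening: 0.229
grasp_force: 30.0
```

Request:
{"method": "play_rows", "body": {
  "motion": [
    [[0, 0, 0.02, 0, 0, 0], [0, 0, 0.04, 0, 0, 0], [0, 0, 0.06, 0, 0, 0], [0, 0, 0.075, 0, 0, 0], [0, 0, 0.085, 0, 0, 0], [0, 0, 0.09, 0, 0, 0], [0, 0, 0.09, 0, 0, 0], [0, 0, 0.09, 0, 0, 0]]
  ]
}}

```text
time_s: 11.67
position: [0.5986, 0.2451, 0.156]
tcp_rot: [[0.26, 0.966, -0.0], [0.966, -0.26, 0.0], [0.0, -0.0, -1.0]]
force: [0.6, 0.3, -4.5]
opening: 0.225
grasp_force: 30.0
```

```bash
python3 - <<'E'
from h import *
s=bot.read_state(); print(s["position"],delta([.595,.247,.153],down(np.radians(74.9-90))),s["force"],s["qvel"])
t=snap("top","t6.png"); w=snap("wrist","w6.png"); sc=snap("scene","s6.png")
for n in("top","scene","wrist"):
    for k in("rod","rod_beam","plate","ring_gauge","dial","bush","bore_gauge"):
        r=finder.recognise(n,k)[:1]
        if r: print(n,k,r[0]["at"],r[0]["confidence"])
a=cv2.resize(w["frame"][60:290,200:440,::-1],(400,383)); b=cv2.resize(sc["frame"][100:290,290:490,::-1],(400,380)); b=cv2.copyMakeBorder(b,0,3,0,0,cv2.BORDER_CONSTANT)
cv2.imwrite("pics/z6.png",np.hstack([a,b]))
E
```

```text
[0.5986 0.2451 0.156 ] (array([ 0.0009, -0.0039,  0.003 ]), array([-0.0247, -0.0031,  0.0271])) [ 0.5839  0.3108 -4.4747] [ 0.2998 -1.3398 -0.9493 -0.049  -0.1162 -0.0538]
top rod [0.5828, 0.1869, 0.1493] 0.56
top rod_beam [0.5839, 0.1887, 0.1444] 0.87
top plate [0.5636, 0.2055, 0.0321] 0.89
top ring_gauge [0.4648, 0.0076, 0.0261] 0.61
top dial [0.6762, -0.0064, 0.0202] 0.81
top bore_gauge [0.7583, 0.0361, 0.1518] 0.75
scene rod [0.5975, 0.1946, 0.1492] 0.89
scene rod_beam [0.5873, 0.1949, 0.1473] 0.88
scene plate [0.6132, 0.2236, 0.033] 0.81
scene ring_gauge [0.4758, 0.003, 0.0231] 0.64
scene dial [0.6814, -0.0101, 0.0157] 0.56
scene bore_gauge [0.7806, 0.0338, 0.1436] 0.59
wrist rod_beam [0.602, 0.2743, 0.1559] 0.81
wrist plate [0.6075, 0.2765, 0.0291] 0.73
wrist bush [0.6108, 0.2752, 0.0308] 0.21
wrist bore_gauge [0.7627, 0.0643, 0.0172] 0.56
```

View pics/z6.png

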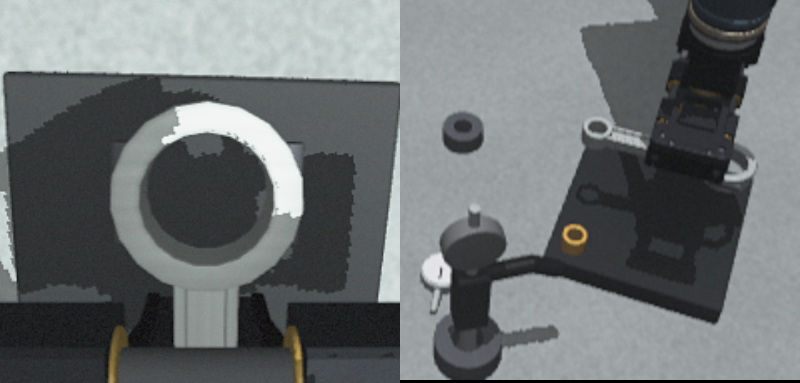

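The wrist view shows the rod level over the plate; the scene view shows it high above the plate with the bush, ring gauge, dial and bore gauge in place. A small correction, then settle and hand in.

Request:
{"method": "play_rows", "body": {
  "motion": [
    [[0.001, -0.002, 0.002, 0, 0, 0], [0.001, -0.004, 0.003, 0, 0, 0], [0.001, -0.004, 0.003, 0, 0, 0], [0.001, -0.004, 0.003, 0, 0, 0], [0.001, -0.004, 0.003, 0, 0, 0], [0.001, -0.004, 0.003, 0, 0, 0], [0.001, -0.004, 0.003, 0, 0, 0], [0.001, -0.004, 0.003, 0, 0, 0]]
  ]
}}

```text
time_s: 13.53
position: [0.5947, 0.2474, 0.1533]
tcp_rot: [[0.259, 0.966, 0.0], [0.966, -0.259, -0.0], [0.0, 0.0, -1.0]]
force: [-0.5, 0.4, -4.7]
opening: 0.224
grasp_force: 30.0
```

```bash
python3 - <<'E'
from h import *
s=bot.read_state(); print(s["position"],s["tcp_rot"][2],s["qvel"],s["opening"],s["grasp_force"],s["time_s"]); print(bot.hand_in())
E
```

```text
[0.5947 0.2474 0.1533] [ 0.      0.0001 -1.    ] [ 0.0563  0.0787 -0.0816  0.0205 -0.1081 -0.0261] 0.22408108266433432 29.95392680168152 13.5333
the job is handed in; nothing more can be done
None
```

The rod is out of the basket and held level, flat side down, about 10 cm above the middle of the plate. The job was handed in at 13.5 s, and the ring gauge, dial, bush and bore gauge appear undisturbed in the pictures.

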